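# Stand the two-coin frame on the display board

## Task

The little coin frame has just been closed up and lies face down on the legal pad. Swing the leg on its back fully out, then stand the frame up on that leg on the dark display board, in the gap between the coin tube and the jar, square to the board and facing away from the robot. The frame is glazed, so set it down gently, and leave the tubes, the jar and the loupe where they are.

Things in the scene. Friction and masses are not known exactly. Their poses are not given: they have to be found in the camera images.
- frame: Dark wooden frame for two coins, 130 mm tall, 66 wide, 18 thick, 0.18 to 0.33 kg with its leg. Starts face down on the pad. Origin: centre of its front (glass) face. x points to its top edge, y along its width, z out of its back (back surface at z = 18 mm). Its edges are flat and square: upright, it stays standing on its bottom edge on level ground by itself.
- leg (a joint): Kickstand on the frame's back, rad: 0 folded (starts at 0 to 0.08), 0.62 fully out at a firm stop. Stiff hinge (0.03 N m): stays where left; the standing frame's weight pushes it to the stop. Flat black bar 82 x 24 x 6 mm; folded it lies 19.5 to 25.5 mm from the front face, 1.5 mm clear of the back, and can be pinched across its width. Leg out, the frame rests leaning back about 20 degrees.
- leg_hinge (a point): Hinge axis of the leg, mid width, parallel to the frame's y: 86 mm up from the bottom edge, 4.5 mm out from the back surface. Two brass cheeks beside it rise 8 mm from the back, 39 to 49 mm below the top edge; above them the back is bare and flat.
- leg_tip (a point): Middle of the leg's free end, 82 mm from the hinge; folded, it is 4 mm short of the frame's bottom edge; with the leg out and the frame standing it rests about 55 mm behind the back's lower edge.
- frame_top (a point): Middle of the frame's top edge face, half way through its thickness. Axes as the frame's.
- frame_bottom (a point): Middle of the frame's bottom edge face, half way through its thickness. Axes as the frame's.
- pad: Yellow legal pad fixed on the desk, 297 mm along its x, 210 mm along its y, 6 mm thick. Origin: centre of its underside.
- board: Dark wooden display board fixed on the desk, 120 mm deep (its x), 320 mm long (its y), 20 mm high. Origin: centre of its underside. x points to its front long edge (thin brass inlay), which faces away from the robot.
- tube: Clear coin tube full of copper coins standing on the board on one side of the gap: 36 mm diameter (38 at the cap), 95 mm tall, loose. Origin: centre of its underside.
- jar: Clear wide coin jar standing on the board on the other side of the gap: 52 mm diameter (54 at the cap), 75 mm tall, loose. Origin: centre of its underside.
- short_tube: Short coin tube standing on the pad near the frame's bottom end: 40 mm diameter, 45 mm tall, loose. Origin: centre of its underside.
- loupe: Folded black loupe lying on the pad beyond the frame: 45 x 30 x 20 mm, loose. Origin: centre of its underside.
- caddy: Clear pen carousel with pens, fixed on the desk between pad and board: 96 mm diameter, pens up to 155 mm tall. Origin: centre of its underside.
Things that resemble listed ones, but are neither listed nor needed, are in the scene too. Leave any grey or turquoise look-alike of the frame alone.

How it is judged:
By the outcome, as a careful person would: the job done as asked, in the order asked, and still so for the second after the job is handed in, with the robot touching nothing.
It also fails if it takes over 72 s, if anything falls off the work surface, if the arm or the gripper's body presses on something with over 40 N, if the wrist force passes 120 N, or if a joint passes its speed limit or range.

## Robot

A 6-joint arm with a two-finger parallel gripper is mounted at the origin on the work surface. World frame = base frame: x ahead of the robot, y to its left, z up, the work surface at z = 0. Lengths are in m, angles in rad, forces in N, time in s.
With the tool pointing down it reaches from about 0.4 to 0.925 m from the base axis. Payload 12.5 kg.
Tool frame: the origin (TCP) lies between the finger pads; the fingertips stand 17 mm ahead of it and the grasp point (between the pads) lies 2 mm behind it; z points along the fingers, y is the line along which they close (so a half turn about z gives the same grasp; the last joint's range is limited). The gripper opens to 95 mm and grips with 3 to 60 N. Pads are 20 mm wide; open, the fingers measure 119 mm over their backs; the gripper's body (75 mm by 180 mm) begins 59 mm behind the grasp point.
Start: joints at [1.024, 0.491, 1.559, -0, 1.092, -0.106], TCP at [0.267, 0.565, 0.232] pointing down, gripper open.
Joint ranges: [-3.1, 3.1], [-0.84, 2.19], [0.05, 2.79], [-1.13, 4.28], [0.06, 2.93], [-2.69, 2.69]. Speed limits (rad/s): [2.22, 2.22, 2.79, 3.14, 3.14, 3.14].

## Interface

Orientations are given as a unit quaternion [w, x, y, z].
In Python, from rig import bot gives the robot as it stands. The module is installed in compiled form; this text tells all that it offers.
- The arm moves only by the tool play_rows, never from a script. Its arguments are lists of equal length, an entry for each row: "dp": the shift along the tool's x, y, z in mm, a list of three; "twist": the turn, a rotation vector about the tool's x, y, z in rad, a list of three; "fingers": the opening in per cent of the stroke, from 0 (shut) to 100 (fully open). In form: {"dp": [[tx, ty, tz], ...], "twist": [[wx, wy, wz], ...], "fingers": [fingers, ...]}. A call has 1 to 12 rows; each row is the pose to reach, as a shift and turn from the pose commanded when the call began, along the tool's axes at that moment; what a row does not reach only later rows make up. A row lasts 1/12 s, in which the tool goes at most 41.7 mm and 7.16 degrees, less where a joint would pass 70% of its speed; a pose out of reach is approached as far as the arm can. A call with a gripper value outside its range is refused whole. The fingers move at their own pace and stop on an object; the grip force is fixed at half the most. Time passes only in rows, so rows that repeat a pose let the fingers close. It gives the time, the measured TCP pose, the force, the opening and the grip force at its end, in the units of the state.
- bot.read_state(): the state, without advancing time (a new reading comes with each control period).
- bot.grab_frame(name): name is "side" or "top" or "wrist"; returns the picture (480x640x3 uint8, red, green, blue); there is no depth.
- bot.calibration(name): a dict with "camera_matrix" (3x3 intrinsics, pixels), "k1" (the pictures are not rectified: a ray, as slopes to the right and down, at radius r is drawn at 1 + k1 r^2 times it, then the intrinsics apply), "R" (3x3) and "t" (3): a world point X has camera coordinates R X + t. Camera axes: x right, y down, z forward; pixel columns grow to the right and rows downward; lengths in m; the calibration is good to about 2 mm. A picture is of the moment at which its call begins: read the wrist's pose just before it. calibration takes no time and is no camera call; for the wrist camera it gives the pose at the moment of the call.
- bot.close_job(): hands the job in; it is judged then, once.
The state is a dict: "t": time; "q": joint angles; "qvel": joint speeds; "effort": joint torques, N m; "tool_pos": TCP position; "eef_rot": TCP orientation; "contact_force": force on the tool from outside, world axes, zero at the start; "ft_torque": the same for the moment, N m; "gripper_width": opening from 0.0 (shut) to 1.0 (fully open); "finger_force": force on a finger pad.
Only numpy, scipy, OpenCV 4.12 (cv2) and the standard library are available. Lean on these libraries where they do the work, as an engineer would, in place of code of your own. Each camera call takes 0.05 s, during which the arm holds its last target. There are 200 camera calls.

## Working session

There is one attempt and no reset: what is moved stays moved. The work goes in short steps, Python scripts to look and compute and a tool call to move; the robot and the scene stay as the last step left them, time stands still between calls to the robot, and variables do not carry over. Pictures are saved under pics/ and viewed, at most 10 in all, crops included, and the job is handed in when it is done.

Besides the shell and the picture viewer there is one more tool, called after ">>>" by a JSON object that holds its "api" and its "payload". play_rows: Moves the arm, as the interface text tells. Its arguments: {"type":"object","properties":{"dp":{"type":"array"},"twist":{"type":"array"},"fingers":{"type":"array"}},"required":["dp","twist","fingers"]}

```bash
mkdir -p pics
cat > h.py <<'E'
import numpy as np, cv2
from rig import bot
from scipy.spatial.transform import Rotation as Ro
def R_of(q): return Ro.from_quat([q[1],q[2],q[3],q[0]])
def save(n,f):
    c=bot.calibration(n); im=bot.grab_frame(n); cv2.imwrite(f,im[:,:,::-1]); return im,c
def ray(c,u,v):
    K=np.array(c["camera_matrix"]); d=np.array([(u-K[0,2])/K[0,0],(v-K[1,2])/K[1,1]]); s=d.copy()
    for _ in range(20): s=d/(1+c["k1"]*(s@s))
    R=np.array(c["R"]); t=np.array(c["t"]); w=R.T@np.array([s[0],s[1],1]); return -R.T@t, w/np.linalg.norm(w)
def atz(c,u,v,z):
    o,w=ray(c,u,v); return o+w*(z-o[2])/w[2]
def tri(*l):
    A=np.zeros((3,3));b=np.zeros(3)
    for c,u,v in l:
        o,w=ray(c,u,v);P=np.eye(3)-np.outer(w,w);A+=P;b+=P@o
    return np.linalg.solve(A,b)
def proj(c,X):
    p=np.array(c["R"])@np.array(X)+np.array(c["t"]); s=p[:2]/p[2]; s=s*(1+c["k1"]*(s@s)); K=np.array(c["camera_matrix"])
    return [round(float(K[0,0]*s[0]+K[0,2]),1),round(float(K[1,1]*s[1]+K[1,2]),1)]
def st():
    s=bot.read_state(); print({k:np.round(s[k],4).tolist() for k in ["t","q","tool_pos","eef_rot","contact_force","gripper_width","finger_force"]}); return s
E
python3 - <<'E'
from h import *
import pickle
st(); ims={}
for n in ["side","top","wrist"]:
    im,c=save(n,f"pics/{n}0.png"); pickle.dump(c,open(f"c_{n}0.pkl","wb"))
    print(n,np.round(c["camera_matrix"],1).tolist(),c["k1"],np.round(-np.array(c["R"]).T@c["t"],3), np.round(c["R"],2).tolist())
E
```

```text
{'t': 0.0, 'q': [1.0244, 0.4915, 1.5594, 0.0, 1.0916, -0.1056], 'tool_pos': [0.2665, 0.5651, 0.2311], 'eef_rot': [-0.0002, 0.2186, 0.9758, -0.0005], 'contact_force': [-0.3926, 0.3513, -0.2599], 'gripper_width': 1.0014, 'finger_force': 0.0}
side [[542.9, 0.0, 319.9], [0.0, 542.9, 235.5], [0.0, 0.0, 1.0]] 0.012590308572966313 [ 0.467 -1.004  0.864] [[1.0, -0.06, -0.02], [-0.05, -0.62, -0.78], [0.03, 0.78, -0.62]]
top [[550.9, 0.0, 332.0], [0.0, 550.9, 236.5], [0.0, 0.0, 1.0]] -0.13815256858982763 [0.205 0.019 1.322] [[-0.04, -1.0, 0.0], [-0.98, 0.04, -0.21], [0.21, -0.01, -0.98]]
wrist [[406.6, 0.0, 321.4], [0.0, 406.6, 236.6], [0.0, 0.0, 1.0]] -0.029250667317816833 [0.191 0.601 0.385] [[0.43, 0.9, -0.0], [0.87, -0.41, 0.29], [0.26, -0.12, -0.96]]
```

View pics/top0.png

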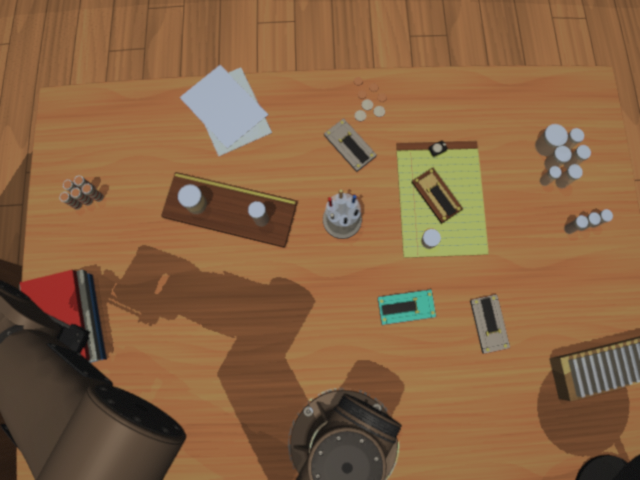

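View pics/side0.png

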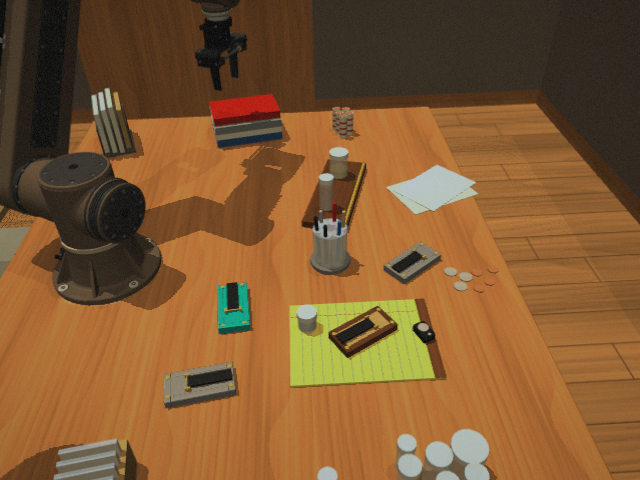

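The dark wooden frame is at top (437,194) / side (363,330) on the yellow pad. The look-alikes are grey at top (350,145) and (489,322), and turquoise at (407,307). Only the dark wooden one with gold trim, on the pad beside the short tube (431,238), fits, so I'll confirm it in enlarged crops.

```bash
cat > crop.py <<'E'
import cv2,numpy as np
def panel(f,u,v,w,W,H):
    im=cv2.imread(f); s=W/w; h=H/s
    M=np.float32([[s,0,-u*s],[0,s,-v*s]]); o=cv2.warpAffine(im,M,(W,H),flags=cv2.INTER_CUBIC)
    for k in range(0,int(w),10):
        cv2.line(o,(int(k*s),0),(int(k*s),5),(255,255,255),1)
        if k%20==0: cv2.putText(o,str(int(u+k)),(int(k*s),15),0,.35,(255,255,255),1)
    for k in range(0,int(h),10):
        cv2.line(o,(0,int(k*s)),(5,int(k*s)),(255,255,255),1)
        if k%20==0: cv2.putText(o,str(int(v+k)),(6,int(k*s)+4),0,.35,(255,255,255),1)
    return o
E
python3 -c "
from crop import *
t='pics/top0.png';s='pics/side0.png'
a=np.hstack([panel(t,400,160,80,400,300),panel(s,320,295,80,400,300)])
b=np.hstack([panel(t,155,165,148,400,300),panel(s,290,135,130,400,300)])
cv2.imwrite('pics/c1.png',np.vstack([a,b]))"
```

```text
(no output)
```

View pics/c1.png

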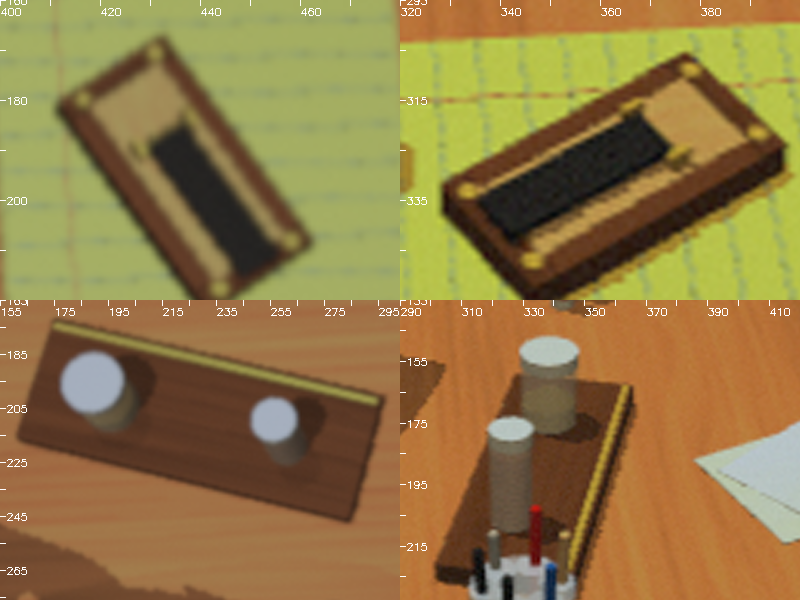

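Run:
```python
from h import *
import pickle
ct=pickle.load(open("c_top0.pkl","rb"));cs=pickle.load(open("c_side0.pkl","rb"))
T=[(411.4,181),(432.6,167.4),(462.6,208),(441.4,221.6)];S=[(378,305.6),(396.6,324),(346,353),(328.6,332.6)]
P=[tri((ct,*a),(cs,*b)) for a,b in zip(T,S)]
for p in P: print(np.round(p*1000,1))
P=np.array(P);x=(P[0]+P[1]-P[2]-P[3])/2;y=(P[1]-P[0]+P[2]-P[3])/2;print("ctr",P.mean(0),"len",np.linalg.norm(x),np.linalg.norm(y),"yaw",np.degrees(np.arctan2(x[1],x[0])),np.degrees(np.arctan2(y[1],y[0])))
for n,a,b in [("jarcap",(189,195.3),(338.4,151.9)),("tubecap",(256.7,209.4),(325.7,176.6))]: print(n,np.round(1000*tri((ct,*a),(cs,*b)),1))
B=np.array([atz(ct,*p,.02) for p in [(175.4,173.1),(296.7,200.9),(284.5,246.4),(161.7,216.1)]]);print("board",np.round(B*1000),np.round(1000*B.mean(0)))
l=B[0]-B[1]+B[3]-B[2];print("board y yaw",np.degrees(np.arctan2(l[1],l[0])))
for n,u,v,z in [("shorttube",431,237,.051),("loupe",438,148,.026),("caddy",343,214,.09)]: print(n,atz(ct,u,v,z))
```

```text
[ 621.5 -198.    20.8]
[ 653.2 -253.9   22.6]
[ 543.9 -320.    21.8]
[ 512.9 -264.4   20.3]
ctr [ 0.58288664 -0.25907027  0.02136555] len 0.12744344076150044 0.06396231972897777 yaw 31.2977231924325 -60.668653881873844
jarcap [584.  336.5  92.3]
tubecap [537.  174.2 115.3]
board [[666. 391.  20.]
 [580.  88.  20.]
 [467. 120.  20.]
 [556. 423.  20.]] [567. 255.  20.]
board y yaw 73.9230698830558
shorttube [ 0.46913526 -0.22958197  0.051     ]
loupe [ 0.70224854 -0.27148116  0.026     ]
caddy [ 0.52369666 -0.02215141  0.09      ]
```

Confirmed: the dark wooden frame has a black leg with brass cheeks toward its top end, which points to +x/+y. I'll move over it now.

>>> {"api": "play_rows", "payload": {"dp": [[-348,-239,-20],[-348,-239,-20],[-348,-239,-20],[-348,-239,-20],[-348,-239,-20],[-348,-239,-20],[-348,-239,-20],[-348,-239,-20],[-348,-239,-20],[-348,-239,-20],[-348,-239,-20]], "twist": [[0,0,1.1],[0,0,1.1],[0,0,1.1],[0,0,1.1],[0,0,1.1],[0,0,1.1],[0,0,1.1],[0,0,1.1],[0,0,1.1],[0,0,1.1],[0,0,1.1]], "fingers": [60,60,60,60,60,60,60,60,60,60,60]}}

```text
t: 1.07
tool_pos: [0.4819, 0.1962, 0.2518]
eef_rot: [0.001, 0.698, 0.716, 0.0]
contact_force: [-0.1, 0.5, -0.3]
gripper_width: 0.597
finger_force: 0.0
```

```bash
cat >> h.py <<'E'
def go(p,x_az=None,R=None):
    "tool-frame dp (mm), twist to reach world p (m) with rotation R (3x3)"
    s=bot.read_state(); R0=R_of(s["eef_rot"]); d=R0.inv().apply(np.array(p)-s["tool_pos"])*1000
    w=(R0.inv()*Ro.from_matrix(R)).as_rotvec(); print("dp",np.round(d,1),"twist",np.round(w,3))
def Rt(az,pitch):
    "tool z at elevation pitch-90.. : tool x=x_f dir az when pitch=0 (down); pitch>0 tips tool z forward (toward az)"
    a=np.radians(az);b=np.radians(pitch); h=np.array([np.cos(a),np.sin(a),0]);u=np.array([0,0,1.])
    z=-u*np.cos(b)+h*np.sin(b); y=np.array([np.sin(a),-np.cos(a),0]); x=np.cross(y,z); return np.column_stack([x,y,z])
E
python3 -c "
from h import *
st(); go([.540,-.284,.15],R=Rt(30.3,0))"
```

```text
{'t': 1.0667, 'q': [0.2601, 0.3201, 1.7868, -0.001, 1.0339, 0.235], 'tool_pos': [0.4819, 0.1962, 0.2518], 'eef_rot': [0.0006, 0.698, 0.7161, 0.0001], 'contact_force': [-0.1355, 0.4768, -0.2537], 'gripper_width': 0.5966, 'finger_force': 0.0}
dp [-481.5   45.6  102.2] twist [1.000e-03 0.000e+00 1.068e+00]
```

>>> {"api": "play_rows", "payload": {"dp": [[-340,32,0],[-340,32,0],[-340,32,0],[-340,32,0],[-340,32,0],[-340,32,0],[-340,32,0],[-340,32,0],[-340,32,0]], "twist": [[0,0,1.07],[0,0,1.07],[0,0,1.07],[0,0,1.07],[0,0,1.07],[0,0,1.07],[0,0,1.07],[0,0,1.07],[0,0,1.07]], "fingers": [60,60,60,60,60,60,60,60,60]}}

```text
t: 1.82
tool_pos: [0.522, -0.143, 0.2513]
eef_rot: [0.0, 0.966, 0.258, 0.0]
contact_force: [-0.1, 0.8, -0.2]
gripper_width: 0.599
finger_force: 0.0
```

```bash
python3 -c "
from h import *
st(); go([.540,-.284,.15],R=Rt(30.3,0))"
```

```text
{'t': 1.8167, 'q': [-0.3891, 0.3511, 1.7395, -0.0007, 1.0504, 0.6612], 'tool_pos': [0.522, -0.143, 0.2513], 'eef_rot': [0.0004, 0.9663, 0.2575, 0.0], 'contact_force': [-0.1025, 0.7792, -0.1694], 'gripper_width': 0.5988, 'finger_force': 0.0}
dp [-54.6 131.2 101.4] twist [ 0.001  0.    -0.008]
```

>>> {"api": "play_rows", "payload": {"dp": [[-55,131,100],[-55,131,100],[-55,131,100],[-55,131,100],[-55,131,100],[-55,131,100]], "twist": [[0,0,-0.01],[0,0,-0.01],[0,0,-0.01],[0,0,-0.01],[0,0,-0.01],[0,0,-0.01]], "fingers": [60,60,60,60,60,60]}}

```text
t: 2.32
tool_pos: [0.5398, -0.2802, 0.1493]
eef_rot: [-0.001, 0.964, 0.266, -0.001]
contact_force: [0.1, 0.9, 0.2]
gripper_width: 0.598
finger_force: 0.0
```

```bash
python3 -c "
from h import *
import pickle
st(); im,c=save('wrist','pics/w1.png'); pickle.dump(c,open('c_w1.pkl','wb'))
for f in [(-65,33),(-65,-33),(65,33),(65,-33),(-61,12),(-61,-12),(21,0)]:
    a=np.radians(30.3);p=[.583+(f[0]*np.cos(a)-f[1]*np.sin(a))/1e3,-.259+(f[0]*np.sin(a)+f[1]*np.cos(a))/1e3,.024]
    print(f,proj(c,p))"
```

```text
{'t': 2.3167, 'q': [-0.5873, 0.5589, 1.6854, 0.0001, 0.901, 0.4448], 'tool_pos': [0.5398, -0.2802, 0.1493], 'eef_rot': [-0.0014, 0.964, 0.266, -0.0012], 'contact_force': [0.1183, 0.8602, 0.2033], 'gripper_width': 0.5981, 'finger_force': 0.0}
(-65, 33) [282.8, 254.7]
(-65, -33) [373.5, 255.6]
(65, 33) [279.3, 62.2]
(65, -33) [382.8, 63.3]
(-61, 12) [311.7, 249.8]
(-61, -12) [344.8, 250.1]
(21, 0) [330.0, 133.5]
```

View pics/w1.png

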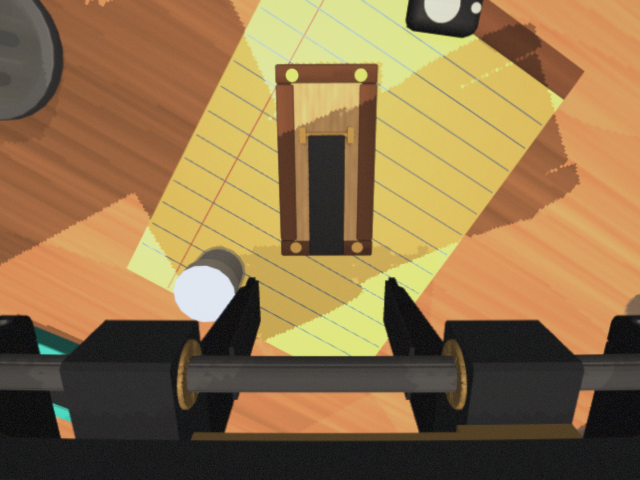

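The frame's back corners are at (276,65), (378,64), (371,254), (282,253), the leg is centred at column 327, and the short tube at (205,290) is clear of the fingers.

```bash
python3 -c "
from h import *
import pickle
c=pickle.load(open('c_w1.pkl','rb'));ct=pickle.load(open('c_top0.pkl','rb'));cs=pickle.load(open('c_side0.pkl','rb'))
W=[(276,65),(378,64),(371,254.5),(282,254.5)]
T=[(411.4,181),(432.6,167.4),(462.6,208),(441.4,221.6)];S=[(378,305.6),(396.6,324),(346,353),(328.6,332.6)]
for w,t,s in zip(W,T,S): print(np.round(1e3*tri((c,*w),(cs,*s)),1),np.round(1e3*tri((c,*w),(ct,*t)),1))
P=np.array([atz(c,*w,.024) for w in W]);print(np.round(P*1e3,1))
x=(P[0]+P[1]-P[2]-P[3])/2;y=(P[0]-P[1]+P[3]-P[2])/2;print(P.mean(0),np.linalg.norm(x),np.linalg.norm(y),np.degrees(np.arctan2(x[1],x[0])),np.degrees(np.arctan2(y[1],y[0]))-90)
L=[(308.5,254),(344.5,254),(308.5,135),(344.5,135)]
for l in L: print(atz(c,*l,.0315)*1e3)
"
```

```text
[ 621.9 -196.5   20.4] [ 619.3 -197.2   23. ]
[ 654.2 -252.5   21.3] [ 653.5 -253.3   21.6]
[ 542.8 -319.3   20.8] [ 543.7 -318.3   25.9]
[ 511.1 -263.7   21.1] [ 511.2 -262.6   27.5]
[[ 620.  -196.7   24. ]
 [ 653.8 -252.3   24. ]
 [ 543.3 -318.2   24. ]
 [ 510.  -262.7   24. ]]
[ 0.58177695 -0.25749623  0.024     ] 0.12844528950307674 0.06489761177439579 30.89826634664676 31.13253489687422
[ 522.70625396 -277.94518374   31.5       ]
[ 535.78044534 -299.78307833   31.5       ]
[ 593.37915352 -236.62585506   31.5       ]
[ 605.36808336 -256.69334124   31.5       ]
```

```bash
python3 -c "
from h import *
go([.539,-.2833,.0435],R=Rt(31,0))"
```

```text
dp [ -3.1   3.3 107.3] twist [-0.002  0.001 -0.001]
```

>>> {"api": "play_rows", "payload": {"dp": [[-3,0,40],[-3,0,80],[-3,0,95],[-3,0,95]], "twist": [[0,0,0],[0,0,0],[0,0,0],[0,0,0]], "fingers": [45,45,45,45]}}

```text
t: 2.7
tool_pos: [0.537, -0.2782, 0.0545]
eef_rot: [-0.002, 0.963, 0.268, -0.001]
contact_force: [-0.6, 0.1, -0.2]
gripper_width: 0.458
finger_force: 0.0
```

```bash
python3 -c "
from h import *
st();go([.539,-.2833,.0435],R=Rt(31,0))"
```

```text
{'t': 2.7, 'q': [-0.5873, 0.6837, 1.7582, 0.0003, 0.7042, 0.441], 'tool_pos': [0.537, -0.2782, 0.0545], 'eef_rot': [-0.0018, 0.9635, 0.2678, -0.0014], 'contact_force': [-0.6139, 0.1164, -0.2362], 'gripper_width': 0.4578, 'finger_force': 0.0}
dp [-0.9  5.4 11. ] twist [-0.004  0.002  0.001]
```

>>> {"api": "play_rows", "payload": {"dp": [[-1,5.4,4],[-1,5.4,8],[-1,5.4,11],[-1,5.4,11],[-1,5.4,11],[-1,5.4,11]], "twist": [[-0.004,0.002,0],[-0.004,0.002,0],[-0.004,0.002,0],[-0.004,0.002,0],[-0.004,0.002,0],[-0.004,0.002,0]], "fingers": [45,45,45,45,45,45]}}

```text
t: 3.2
tool_pos: [0.54, -0.2858, 0.0463]
eef_rot: [0.002, 0.964, 0.267, 0.002]
contact_force: [0.0, -0.5, 0.3]
gripper_width: 0.452
finger_force: 0.0
```

```bash
python3 -c "
from h import *
st();go([.539,-.2833,.0435],R=Rt(31,0))"
```

```text
{'t': 3.2, 'q': [-0.595, 0.6996, 1.7524, 0.0004, 0.6842, 0.4348], 'tool_pos': [0.54, -0.2858, 0.0463], 'eef_rot': [0.002, 0.9637, 0.2671, 0.0018], 'contact_force': [0.015, -0.5268, 0.2516], 'gripper_width': 0.4518, 'finger_force': 0.0}
dp [ 0.4 -2.7  2.8] twist [ 0.005 -0.002 -0.   ]
```

>>> {"api": "play_rows", "payload": {"dp": [[0,-2.5,1],[0,-2.5,1],[0,-2.5,1]], "twist": [[0.004,-0.002,0],[0.004,-0.002,0],[0.004,-0.002,0]], "fingers": [45,45,45]}}

```text
t: 3.45
tool_pos: [0.5385, -0.2835, 0.0447]
eef_rot: [-0.0, 0.964, 0.267, 0.0]
contact_force: [-0.5, -1.0, 0.3]
gripper_width: 0.446
finger_force: 0.0
```

```bash
python3 -c "
from h import *
st();go([.539,-.2833,.0435],R=Rt(31,0))"
```

```text
{'t': 3.45, 'q': [-0.5931, 0.7009, 1.7559, 0.0002, 0.6848, 0.4367], 'tool_pos': [0.5385, -0.2835, 0.0447], 'eef_rot': [-0.0001, 0.9637, 0.2671, 0.0], 'contact_force': [-0.5194, -1.0156, 0.291], 'gripper_width': 0.4459, 'finger_force': 0.0}
dp [0.5 0.1 1.2] twist [-0. -0. -0.]
```

>>> {"api": "play_rows", "payload": {"dp": [[0,0,1],[0,0,1],[0,0,1],[0,0,1],[0,0,1],[0,0,1]], "twist": [[0,0,0],[0,0,0],[0,0,0],[0,0,0],[0,0,0],[0,0,0]], "fingers": [45,10,10,10,10,10]}}

```text
t: 3.95
tool_pos: [0.5386, -0.2836, 0.0436]
eef_rot: [-0.0, 0.964, 0.267, 0.0]
contact_force: [0.1, -0.7, -1.1]
gripper_width: 0.252
finger_force: 30.0
```

```bash
cat > fk.py <<'E'
import numpy as np
from scipy.optimize import least_squares
from scipy.spatial.transform import Rotation as Ro
E
python3 -c "
from h import *
st()
s=bot.read_state()
R0=R_of(s['eef_rot']);p0=np.array(s['tool_pos'])
# grip point is at leg, 71 from hinge; use rotation about hinge axis point
a=np.radians(31);x=np.array([np.cos(a),np.sin(a),0])
H=np.array([.5819,-.2576,0])+.021*x; H[2]=.0285
yaw=np.array([-np.sin(a),np.cos(a),0])
for ang in [.1,.2,.3,.4,.5,.6,.64,.68]:
    r=Ro.from_rotvec(yaw*ang); p=H+r.apply(p0-H); print(ang,np.round(R0.inv().apply(p-p0)*1e3,1),np.round((R0.inv()*r*R0).as_rotvec(),3))
"
```

```text
{'t': 3.95, 'q': [-0.5932, 0.7027, 1.7562, 0.0002, 0.6827, 0.4367], 'tool_pos': [0.5386, -0.2836, 0.0436], 'eef_rot': [-0.0, 0.9637, 0.2671, 0.0001], 'contact_force': [0.1387, -0.6813, -1.111], 'gripper_width': 0.2516, 'finger_force': 29.9979}
0.1 [ 1.9 -0.  -7.1] [-0.  -0.1 -0. ]
0.2 [  4.4  -0.  -13.9] [-0.  -0.2 -0. ]
0.3 [  7.7  -0.  -20.5] [-0.  -0.3 -0. ]
0.4 [ 11.5  -0.  -26.7] [-0.  -0.4 -0. ]
0.5 [ 16.   -0.  -32.5] [-0.  -0.5 -0. ]
0.6 [ 21.   -0.  -37.8] [-0.  -0.6 -0. ]
0.64 [ 23.2  -0.  -39.7] [-0.   -0.64 -0.  ]
0.68 [ 25.4  -0.  -41.6] [-0.   -0.68 -0.  ]
```

>>> {"api": "play_rows", "payload": {"dp": [[1,0,-3.5],[1.9,0,-7.1],[4.4,0,-13.9],[7.7,0,-20.5],[11.5,0,-26.7],[16,0,-32.5],[18.5,0,-35.3],[18.5,0,-35.3],[18.5,0,-35.3]], "twist": [[0,-0.05,0],[0,-0.1,0],[0,-0.2,0],[0,-0.3,0],[0,-0.4,0],[0,-0.5,0],[0,-0.55,0],[0,-0.55,0],[0,-0.55,0]], "fingers": [10,10,10,10,10,10,10,10,10]}}

```text
t: 4.7
tool_pos: [0.5549, -0.2736, 0.0784]
eef_rot: [0.072, 0.928, 0.258, -0.261]
contact_force: [1.7, 1.5, -0.8]
gripper_width: 0.246
finger_force: 30.0
```

```bash
python3 -c "
from h import *
import pickle
s=st();im,c=save('wrist','pics/w2.png');pickle.dump(c,open('c_w2.pkl','wb'))
a=np.radians(31);x=np.array([np.cos(a),np.sin(a),0])
H=np.array([.5819,-.2576,0])+.021*x; H[2]=.0285
yaw=np.array([-np.sin(a),np.cos(a),0]);R0=R_of(s['eef_rot']);p0=np.array(s['tool_pos'])
print('tilt',np.degrees(np.arctan2(R0.as_matrix()[2,0],-R0.as_matrix()[2,2])))
for ang in [.04,.07,.1,.13]:
    r=Ro.from_rotvec(yaw*ang); p=H+r.apply(p0-H); print(ang,np.round(R0.inv().apply(p-p0)*1e3,1),np.round((R0.inv()*r*R0).as_rotvec(),3))
"
```

```text
{'t': 4.7, 'q': [-0.3922, 0.8018, 1.5085, -0.4624, 1.2171, 0.8849], 'tool_pos': [0.5549, -0.2736, 0.0784], 'eef_rot': [0.0722, 0.9276, 0.2577, -0.2606], 'contact_force': [1.7418, 1.4527, -0.7534], 'gripper_width': 0.2462, 'finger_force': 29.995}
tilt -31.382528871355635
0.04 [ 0.7  0.  -2.8] [ 0.   -0.04 -0.  ]
0.07 [ 1.2  0.  -4.9] [ 0.   -0.07 -0.  ]
0.1 [ 1.9  0.  -7. ] [ 0.  -0.1 -0. ]
0.13 [ 2.6  0.  -9. ] [ 0.   -0.13 -0.  ]
```

>>> {"api": "play_rows", "payload": {"dp": [[0.3,0,-1.4],[0.7,0,-2.8],[1.2,0,-4.9],[1.2,0,-4.9],[1.2,0,-4.9]], "twist": [[0,-0.02,0],[0,-0.04,0],[0,-0.07,0],[0,-0.07,0],[0,-0.07,0]], "fingers": [10,10,10,10,10]}}

```text
t: 5.17
tool_pos: [0.5573, -0.2724, 0.0823]
eef_rot: [0.081, 0.918, 0.254, -0.294]
contact_force: [-0.4, -0.5, -0.4]
gripper_width: 0.248
finger_force: 30.0
```

```bash
cat > fkfit.py <<'E'
E
python3 -c "
from h import *
import pickle
s=st();im,c=save('wrist','pics/w3.png');pickle.dump(c,open('c_w3.pkl','wb'))
im,c=save('side','pics/s3.png')
from crop import *
o=np.hstack([panel('pics/w3.png',120,0,400,480,500),panel('pics/s3.png',300,250,100,320,500)])
cv2.imwrite('pics/c3.png',o)
"
```

```text
{'t': 5.1667, 'q': [-0.372, 0.8239, 1.4747, -0.4984, 1.2913, 0.9087], 'tool_pos': [0.5573, -0.2724, 0.0823], 'eef_rot': [0.0813, 0.9177, 0.2544, -0.294], 'contact_force': [-0.4217, -0.4653, -0.4059], 'gripper_width': 0.2483, 'finger_force': 29.9963}
```

View pics/c3.png

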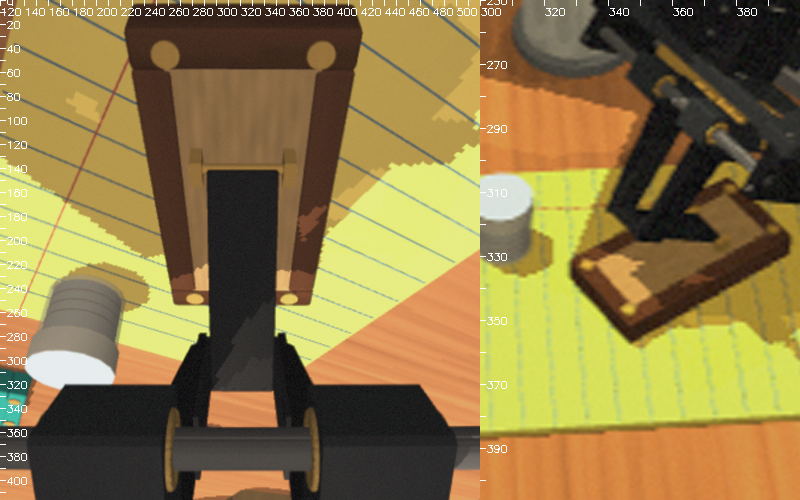

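>>> {"api": "play_rows", "payload": {"dp": [[0.3,0,-1.2],[0.6,0,-2.2],[0.6,0,-2.2]], "twist": [[0,-0.015,0],[0,-0.03,0],[0,-0.03,0]], "fingers": [10,10,10]}}

```text
t: 5.52
tool_pos: [0.5589, -0.2714, 0.0841]
eef_rot: [0.086, 0.913, 0.253, -0.309]
contact_force: [-4.2, -1.8, 2.0]
gripper_width: 0.249
finger_force: 30.0
```

Run:
```python
from h import *
import pickle
s=st();save('wrist','pics/w4.png')
# fit FK
D=[([1.0244,.4915,1.5594,0,1.0916,-.1056],[.2665,.5651,.2311],[-.0002,.2186,.9758,-.0005]),
([.2601,.3201,1.7868,-.001,1.0339,.235],[.4819,.1962,.2518],[.0006,.698,.7161,.0001]),
([-.3891,.3511,1.7395,-.0007,1.0504,.6612],[.522,-.143,.2513],[.0004,.9663,.2575,0]),
([-.5932,.7027,1.7562,.0002,.6827,.4367],[.5386,-.2836,.0436],[0,.9637,.2671,.0001]),
([-.3922,.8018,1.5085,-.4624,1.2171,.8849],[.5549,-.2736,.0784],[.0722,.9276,.2577,-.2606]),
([-.372,.8239,1.4747,-.4984,1.2913,.9087],[.5573,-.2724,.0823],[.0813,.9177,.2544,-.294])]
D.append((s["q"],s["tool_pos"],s["eef_rot"]));pickle.dump(D,open("D.pkl","wb"))
src='''
from h import *
from scipy.optimize import least_squares
E=lambda a,t: Ro.from_euler(a,t)
def fk(q,p,s3=1,off=0):
    a1,d,h,L2,e,L3,L,dw=p
    A=E('z',q[0]); B=A*E('y',q[1]); C=B*E('y',q[2]); F=C*E('z',s3*q[3]); G=F*E('y',q[4])*E('z',q[5])*E('z',np.pi/2)
    P=A.apply([a1,d,h])+B.apply([0,0,L2])+C.apply([e,0,L3])+F.apply([0,dw,0])+G.apply([0,0,L])
    return P,G
'''
open("fkm.py","w").write(src); exec(src)
for s3 in (1,-1):
    print(s3,[round(float((R_of(r).inv()*fk(q,[0]*8,s3)[1]).magnitude()),4) for q,p,r in D])
    f=lambda x: np.concatenate([fk(q,x,s3)[0]-p for q,p,r in D]+[1e-3*(x-x0)])
    x0=np.array([0,.066,.2,.6,0,.55,.25,0]);r=least_squares(f,x0);print(np.round(r.x,4),np.abs(r.fun[:21]).max())
    pickle.dump(r.x,open(f"fk{s3}.pkl","wb"))
```

```text
{'t': 5.5167, 'q': [-0.3624, 0.8344, 1.4588, -0.5138, 1.3247, 0.9178], 'tool_pos': [0.5589, -0.2714, 0.0841], 'eef_rot': [0.0856, 0.9128, 0.2531, -0.3087], 'contact_force': [-4.1807, -1.7583, 1.9871], 'gripper_width': 0.2485, 'finger_force': 30.0003}
1 [0.0002, 0.0001, 0.0001, 0.0001, 0.0002, 0.0001, 0.0]
[2.000e-04 6.590e-02 1.965e-01 5.869e-01 4.310e-02 4.108e-01 2.548e-01
 0.000e+00] 3.606719475041098e-05
-1 [0.0002, 0.0021, 0.0014, 0.0004, 0.9249, 0.9969, 1.0276]
[ 0.0834  0.1206 -0.1084  0.0488 -0.3077  0.3456 -0.2105 -0.0666] 0.06268268623602136
```

FK model is exact, and the force rise at the end shows the leg is at its stop. Next I'll plan the frame grasp and placement by IK.

```bash
cat > plan.py <<'E'
from fkm import *
import pickle
X=pickle.load(open("fk1.pkl","rb"))
lo=np.array([-3.1,-.84,.05,-1.13,.06,-2.69]);hi=np.array([3.1,2.19,2.79,4.28,2.93,2.69])
def ik(p,R,q0):
    best=None
    for k in range(8):
        g=q0 if k==0 else np.random.default_rng(k).uniform(np.maximum(lo,-1.5),np.minimum(hi,2.6))
        g=np.clip(g,lo+.001,hi-.001)
        f=lambda q:(lambda P,G: np.concatenate([(P-p)*5,(G.inv()*Ro.from_matrix(R)).as_rotvec()]))(*fk(q,X))
        r=least_squares(f,g,bounds=(lo,hi))
        if best is None or r.cost<best.cost: best=r
        if r.cost<1e-8: break
    return best.x,best.cost
def Fm(az,lean,o):  # frame rot: lying lean=-90 (face down), stand lean=20; columns x_f,y_f,z_f
    R=Rt(az,90+lean); return np.column_stack([R[:,0],-R[:,1],-R[:,2]]),np.array(o)
A=31.0;C=np.array([.5819,-.2576,.006])
def grasp(th,xf,zt): # TCP world at frame x=xf (fingertip line), z
    R=Rt(A,-th); a=np.radians(A); return np.array([C[0]+xf*np.cos(a),C[1]+xf*np.sin(a),zt]),R
BX=np.array([.961,-.277,0]);AZ=-16.1
def place(tg,Rg,lean=19.7,back=(.5828,.2447,.020)):
    Rf,_=Fm(A,-90,C); pf=Rf.T@(tg-C); Rr=Rf.T@Rg
    Rp,_=Fm(AZ,lean,0); o=np.array(back)-Rp@np.array([-.065,0,.018])
    return o+Rp@pf,Rp@Rr,Rp,o
E
python3 - <<'E'
from plan import *
qn=np.array([-.36,.83,1.46,-.51,1.32,.92])
for th in (15,25,35,45,55):
    for xf in (.045,.055):
        t=np.radians(th); zt=.006+.002+.017*np.cos(t)+.010*np.sin(t); zt=max(zt,.022)
        p,R=grasp(th,xf,zt); q,c=ik(p,R,qn); q2,c2=ik(*place(p,R)[:2],np.array([.4,.5,1.6,.8,1,1.8]))
        print(th,xf,round(zt,4),np.round(q,2),f"{c:.1e}",np.round(q2,2),f"{c2:.1e}",np.round(place(p,R)[0],3))
E
```

```text
15 0.045 0.027 [-0.38  0.84  1.5  -0.25  0.98  0.81] 4.5e-25 [ 0.68  1.01  2.17  4.1   1.67 -1.54] 1.6e-18 [0.544 0.256 0.123]
15 0.055 0.027 [-0.37  0.85  1.48 -0.25  0.99  0.81] 2.2e-25 [ 0.68  0.99  2.18  4.11  1.67 -1.55] 3.6e-18 [0.541 0.257 0.132]
25 0.045 0.0276 [-0.34  0.89  1.42 -0.36  1.15  0.9 ] 6.0e-19 [ 0.68  0.91  2.19  4.1   1.45 -1.61] 4.9e-26 [0.544 0.256 0.122]
25 0.055 0.0276 [-0.33  0.9   1.39 -0.36  1.17  0.9 ] 2.3e-19 [ 0.68  0.89  2.19  4.11  1.44 -1.62] 5.8e-25 [0.541 0.257 0.132]
35 0.045 0.0277 [-0.3   0.95  1.33 -0.46  1.32  0.95] 2.3e-20 [ 0.66  0.81  2.19  4.12  1.22 -1.7 ] 6.4e-19 [0.544 0.256 0.122]
35 0.055 0.0277 [-0.29  0.96  1.31 -0.45  1.34  0.95] 7.8e-19 [ 0.67  0.79  2.19  4.14  1.21 -1.71] 7.7e-18 [0.541 0.257 0.132]
45 0.045 0.0271 [-0.26  1.02  1.26 -0.54  1.49  0.99] 2.0e-31 [ 0.63  0.72  2.16  4.18  0.98 -1.82] 7.5e-30 [0.544 0.256 0.123]
45 0.055 0.0271 [-0.26  1.03  1.23 -0.53  1.51  0.98] 7.0e-30 [ 0.64  0.69  2.17  4.2   0.97 -1.84] 2.5e-17 [0.541 0.257 0.132]
55 0.045 0.0259 [-0.24  1.09  1.18 -0.62  1.65  1.  ] 1.6e-29 [ 0.59  0.64  2.13  4.28  0.75 -1.98] 4.3e-05 [0.545 0.255 0.123]
55 0.055 0.0259 [-0.23  1.1   1.15 -0.61  1.67  1.  ] 4.4e-27 [ 0.59  0.62  2.14  4.28  0.75 -1.99] 1.9e-04 [0.542 0.256 0.132]
```

>>> {"api": "play_rows", "payload": {"dp": [[0,0,0],[0,0,0],[0,0,-20],[0,0,-60],[0,0,-80]], "twist": [[0,0,0],[0,0,0],[0,0,0],[0,0,0],[0,0,0]], "fingers": [45,45,45,60,88]}}

```text
t: 5.98
tool_pos: [0.6024, -0.2456, 0.1502]
eef_rot: [0.086, 0.914, 0.253, -0.306]
contact_force: [0.2, -0.4, 0.6]
gripper_width: 0.537
finger_force: 0.0
```

Run:
```python
from plan import *
st();im,c=save('wrist','pics/w5.png');pickle.dump(c,open('c_w5.pkl','wb'))
a=np.radians(A);x=np.array([np.cos(a),np.sin(a),0]);y=np.array([-x[1],x[0],0])
for f in [(-65,33,18),(-65,-33,18),(65,33,18),(65,-33,18)]:
    print(f,proj(c,C+x*f[0]/1e3+y*f[1]/1e3+[0,0,f[2]/1e3]))
print('tip',proj(c,C+x*(-.065+.0193)+[0,0,.018+.0521]))
import cv2
from crop import panel
s,_=save('side','pics/s5.png')
cv2.imwrite('pics/c5.png',np.hstack([panel('pics/w5.png',0,0,640,480,360),panel('pics/s5.png',310,280,100,320,360)]))
```

```text
{'t': 5.9833, 'q': [-0.3103, 0.8017, 1.3185, -0.4735, 1.4923, 0.8729], 'tool_pos': [0.6024, -0.2456, 0.1502], 'eef_rot': [0.0858, 0.9136, 0.2531, -0.3063], 'contact_force': [0.2475, -0.3824, 0.6048], 'gripper_width': 0.5366, 'finger_force': 0.0}
(-65, 33, 18) [279.9, 215.8]
(-65, -33, 18) [364.7, 215.7]
(65, 33, 18) [259.5, 59.4]
(65, -33, 18) [385.8, 59.3]
tip [322.5, 258.5]
```

View pics/c5.png

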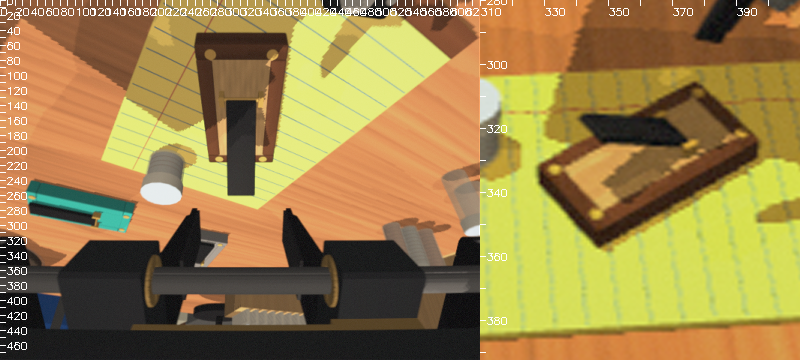

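The leg stands out (tip at wrist (321,260), predicted (322,258) for 0.62 rad), and the frame is still where measured. Next is the frame grasp with the same tilt.

Run:
```python
from plan import *
p,R=grasp(37,.045,.0272)
go(p-.05*R[:,2],R=R); go(p,R=R); print(p,ik(p,R,np.array(bot.read_state()["q"])))
```

```text
dp [90.7 -0.8 35.8] twist [ 0.004 -0.    -0.001]
dp [90.7 -1.  85.8] twist [ 0.004 -0.    -0.001]
[ 0.62047253 -0.23442329  0.0272    ] (array([-0.28977367,  0.9631821 ,  1.3189082 , -0.4723393 ,  1.35515635,
        0.96102307]), np.float64(4.7297629288842345e-18))
```

>>> {"api": "play_rows", "payload": {"dp": [[35,-1,10],[65,-1,20],[91,-1,36],[91,-1,36],[91,-1,36],[91,-1,36]], "twist": [[0.004,0,0],[0.004,0,0],[0.004,0,0],[0.004,0,0],[0.004,0,0],[0.004,0,0]], "fingers": [88,88,88,88,88,88]}}

```text
t: 6.58
tool_pos: [0.643, -0.2201, 0.0646]
eef_rot: [0.084, 0.913, 0.252, -0.308]
contact_force: [0.1, 0.2, 0.2]
gripper_width: 0.876
finger_force: 0.0
```

Run:
```python
from plan import *
p,R=grasp(37,.045,.0272);st()
go(p,R=R)
```

```text
{'t': 6.5833, 'q': [-0.2641, 0.9449, 1.2429, -0.4515, 1.4545, 0.9372], 'tool_pos': [0.643, -0.2201, 0.0646], 'eef_rot': [0.0835, 0.9134, 0.2523, -0.3082], 'contact_force': [0.1161, 0.2367, 0.1822], 'gripper_width': 0.8757, 'finger_force': 0.0}
dp [ 1.4  0.9 46. ] twist [-0.004  0.004 -0.001]
```

>>> {"api": "play_rows", "payload": {"dp": [[1,1,25],[1,1,38],[1,1,45],[1,1,45],[1,1,45],[1,1,45]], "twist": [[-0.003,0.003,0],[-0.003,0.003,0],[-0.003,0.003,0],[-0.003,0.003,0],[-0.003,0.003,0],[-0.003,0.003,0]], "fingers": [88,88,88,88,88,88]}}

```text
t: 7.08
tool_pos: [0.6219, -0.234, 0.0289]
eef_rot: [0.085, 0.914, 0.253, -0.306]
contact_force: [1.0, -0.3, 0.2]
gripper_width: 0.88
finger_force: 0.0
```

Run:
```python
from plan import *
p,R=grasp(37,.045,.0272);st()
go(p,R=R)
```

```text
{'t': 7.0833, 'q': [-0.2887, 0.9625, 1.3145, -0.4712, 1.3597, 0.9607], 'tool_pos': [0.6219, -0.234, 0.0289], 'eef_rot': [0.085, 0.914, 0.2529, -0.3055], 'contact_force': [0.973, -0.2699, 0.1876], 'gripper_width': 0.8801, 'finger_force': 0.0}
dp [-0.2 -0.4  2.3] twist [ 0.    -0.    -0.001]
```

>>> {"api": "play_rows", "payload": {"dp": [[0,0,2],[0,0,2],[0,0,2],[0,0,2],[0,0,2],[0,0,2],[0,0,2]], "twist": [[0,0,0],[0,0,0],[0,0,0],[0,0,0],[0,0,0],[0,0,0],[0,0,0]], "fingers": [88,80,72,60,50,50,50]}}

```text
t: 7.67
tool_pos: [0.6204, -0.2344, 0.0263]
eef_rot: [0.085, 0.914, 0.253, -0.306]
contact_force: [1.1, 1.3, 5.9]
gripper_width: 0.69
finger_force: 32.4
```

Run:
```python
from plan import *
s=st();pickle.dump((s["tool_pos"],s["eef_rot"]),open("g.pkl","wb"))
p=np.array(s["tool_pos"]);R=R_of(s["eef_rot"]).as_matrix()
pp,RR,_,_=place(p,R); q2,c2=ik(pp,RR,np.array([.66,.81,2.19,4.12,1.2,-1.7])); print("place",pp,np.round(q2,3),c2)
q0=np.array(s["q"])
# joint path candidates: check z of TCP, tool, frame pts
N=30
pu=p+[0,0,.2]; qu,cu=ik(pu,R,q0); pv=pp+[0,0,.13]; qv,cv=ik(pv,RR,q2); print("up",np.round(qu,3),cu,"above",np.round(qv,3),cv)
Rf,_=Fm(A,-90,C)
loc=[Rf@np.array(v)+C for v in [(-.065,0,.009),(.065,0,.009),(-.046,0,.07)]]; loc=[R.T@(l-p) for l in loc]
for k in np.linspace(0,1,11):
    P,G=fk(qu+(qv-qu)*k,X); W=P-.2548*G.as_matrix()[:,2]; print(round(k,2),np.round(P,3),"wrist",np.round(W,3),"zpts",[round(float((P+G.apply(l))[2]),3) for l in loc],"toolz",np.round(G.as_matrix()[:,2],2))
```

```text
{'t': 7.6667, 'q': [-0.2897, 0.9648, 1.3184, -0.4725, 1.3553, 0.962], 'tool_pos': [0.6204, -0.2344, 0.0263], 'eef_rot': [0.0847, 0.9138, 0.2531, -0.3063], 'contact_force': [1.0965, 1.2851, 5.8886], 'gripper_width': 0.6896, 'finger_force': 32.3606}
place [0.54515183 0.2556142  0.12273304] [ 0.656  0.787  2.182  4.13   1.169 -1.721] 9.956910123425574e-18
up [-0.29   0.752  1.206 -0.462  1.646  0.816] 2.1387837218409126e-29 above [ 0.656  0.506  2.136  4.28   1.009 -2.043] 4.871510068861214e-07
0.0 [ 0.62  -0.234  0.226] wrist [ 0.752 -0.155  0.43 ] zpts [0.215, 0.215, 0.276] toolz [-0.52 -0.31 -0.8 ]
0.1 [ 0.627 -0.054  0.188] wrist [ 0.739 -0.079  0.415] zpts [0.138, 0.185, 0.196] toolz [-0.44  0.1  -0.89]
0.2 [0.628 0.122 0.2  ] wrist [ 0.717 -0.006  0.401] zpts [0.117, 0.209, 0.159] toolz [-0.35  0.5  -0.79]
0.3 [0.63  0.269 0.251] wrist [0.685 0.062 0.388] zpts [0.154, 0.269, 0.171] toolz [-0.22  0.82 -0.54]
0.4 [0.64  0.372 0.321] wrist [0.646 0.124 0.376] zpts [0.23, 0.343, 0.223] toolz [-0.03  0.98 -0.22]
0.5 [0.657 0.426 0.385] wrist [0.601 0.178 0.365] zpts [0.312, 0.407, 0.286] toolz [0.22 0.97 0.08]
0.6 [0.676 0.435 0.423] wrist [0.549 0.225 0.355] zpts [0.366, 0.444, 0.329] toolz [0.5  0.82 0.27]
0.7 [0.686 0.41  0.424] wrist [0.493 0.263 0.347] zpts [0.371, 0.444, 0.333] toolz [0.76 0.58 0.3 ]
0.8 [0.673 0.364 0.388] wrist [0.434 0.292 0.339] zpts [0.324, 0.409, 0.292] toolz [0.94 0.28 0.19]
0.9 [0.627 0.309 0.325] wrist [0.373 0.312 0.333] zpts [0.243, 0.348, 0.224] toolz [ 1.   -0.01 -0.03]
1.0 [0.545 0.256 0.253] wrist [0.311 0.323 0.329] zpts [0.153, 0.275, 0.15] toolz [ 0.92 -0.26 -0.3 ]
```

Run:
```python
from plan import *
s=bot.read_state();R=R_of(s["eef_rot"]).as_matrix();print(np.round(R.T@np.array([0,0,100]),1))
p,r=pickle.load(open("g.pkl","rb"));q0=np.array(s["q"]);pp,RR,_,_=place(np.array(p),R)
for h in (.25,.3,.35): print(h,np.round(ik(np.array(p)+[0,0,h],R,q0)[0],3),ik(np.array(p)+[0,0,h],R,q0)[1])
for h in (.08,.1): print(h,np.round(ik(pp+[0,0,h],RR,np.array([.656,.7,2.15,4.2,1.1,-1.9]))[0],3))
```

```text
[-60.3  -0.  -79.8]
0.25 [-0.29   0.714  1.151 -0.467  1.729  0.774] 2.2076070737309545e-23
0.3 [-0.29   0.683  1.083 -0.476  1.817  0.728] 8.327657002476553e-19
0.35 [-0.29   0.66   1.002 -0.491  1.909  0.677] 1.6423642045779224e-28
0.08 [ 0.656  0.61   2.164  4.212  1.068 -1.907]
0.1 [ 0.656  0.567  2.154  4.238  1.044 -1.96 ]
```

>>> {"api": "play_rows", "payload": {"dp": [[-3,0,-4],[-9,0,-12],[-21,0,-28],[-36,0,-48],[-36,0,-48]], "twist": [[0,0,0],[0,0,0],[0,0,0],[0,0,0],[0,0,0]], "fingers": [50,50,50,50,50]}}

```text
t: 8.08
tool_pos: [0.6219, -0.2347, 0.0905]
eef_rot: [0.086, 0.915, 0.253, -0.304]
contact_force: [0.7, -0.4, -2.3]
gripper_width: 0.687
finger_force: 30.0
```

```bash
cat > path.py <<'E'
from plan import *
p,r=pickle.load(open("g.pkl","rb"));p=np.array(p);R=R_of(r).as_matrix();pp,RR,_,_=place(p,R)
s=bot.read_state();q0=np.array(s["q"])
qu=ik(p+[0,0,.28],R,q0)[0];qm=np.array([.1,.50,1.45,1.5,1.5,-.3]);qv=ik(pp+[0,0,.08],RR,np.array([.656,.7,2.15,4.2,1.1,-1.9]))[0]
Rf,_=Fm(A,-90,C)
loc=[R.T@(Rf@np.array(v)+C-p) for v in [(-.065,.033,.009),(-.065,-.033,.009),(.065,0,.009),(-.046,0,.07)]]
from scipy.interpolate import CubicSpline
qs=lambda k: qu+(qv-qu)*np.asarray(k)+ (np.array([0,-.12,-.12,0,.1,0])*np.sin(np.pi*k)**2)
E
python3 - <<'E'
from path import *
prev=None
for k in np.linspace(0,1,13):
    P,G=fk(qs(k),X); 
    ang=0 if prev is None else np.degrees((prev[1].inv()*G).magnitude()); dd=0 if prev is None else np.linalg.norm(P-prev[0])*1e3
    prev=(P,G); l=[P+G.apply(v) for v in loc]; b=min(l,key=lambda v:v[2])
    print(round(k,3),np.round(P,3),"low",np.round(b,3),"ang",round(ang,1),"mm",round(dd),np.round(G.as_matrix()[:,2],2))
print(np.round(qu,2),np.round(qv,2))
E
```

```text
0.0 [ 0.62  -0.234  0.306] low [ 0.509 -0.263  0.295] ang 0 mm 0 [-0.52 -0.31 -0.8 ]
0.083 [ 0.632 -0.089  0.263] low [ 0.571 -0.17   0.207] ang 29.4 mm 152 [-0.45  0.01 -0.89]
0.167 [0.635 0.06  0.269] low [0.593 0.005 0.177] ang 28.1 mm 149 [-0.38  0.35 -0.85]
0.25 [0.631 0.196 0.318] low [0.61  0.183 0.205] ang 27.1 mm 145 [-0.31  0.66 -0.69]
0.333 [0.623 0.308 0.392] low [0.622 0.341 0.281] ang 26.0 mm 134 [-0.24  0.88 -0.41]
0.417 [0.616 0.386 0.472] low [0.61  0.392 0.369] ang 24.1 mm 112 [-0.15  0.99 -0.08]
0.5 [0.62  0.429 0.536] low [0.627 0.468 0.44 ] ang 21.9 mm 77 [-0.    0.97  0.24]
0.583 [0.638 0.442 0.562] low [0.659 0.5   0.478] ang 20.1 mm 34 [0.22 0.85 0.47]
0.667 [0.665 0.431 0.537] low [0.698 0.492 0.46 ] ang 20.0 mm 38 [0.51 0.67 0.54]
0.75 [0.682 0.403 0.467] low [0.718 0.454 0.384] ang 21.1 mm 78 [0.78 0.45 0.44]
0.833 [0.669 0.362 0.37 ] low [0.698 0.396 0.276] ang 22.1 mm 106 [0.95 0.22 0.21]
0.917 [0.622 0.31  0.275] low [0.631 0.327 0.174] ang 22.1 mm 118 [ 1.   -0.03 -0.06]
1.0 [0.545 0.256 0.203] low [0.53 0.26 0.1 ] ang 20.9 mm 119 [ 0.92 -0.26 -0.3 ]
[-0.29  0.69  1.11 -0.47  1.78  0.75] [ 0.66  0.61  2.16  4.21  1.07 -1.91]
```

>>> {"api": "play_rows", "payload": {"dp": [[-15,0,-20],[-36,0,-48],[-60,0,-80],[-85,0,-112],[-108,0,-143],[-130,0,-172],[-130,0,-172],[-130,0,-172]], "twist": [[0,0,0],[0,0,0],[0,0,0],[0,0,0],[0,0,0],[0,0,0],[0,0,0],[0,0,0]], "fingers": [50,50,50,50,50,50,50,50]}}

```text
t: 8.75
tool_pos: [0.6206, -0.2344, 0.3028]
eef_rot: [0.085, 0.914, 0.253, -0.305]
contact_force: [0.5, -0.9, -3.9]
gripper_width: 0.693
finger_force: 30.0
```

```bash
cat > leg.py <<'E'
import sys
from path import *
qu_fixed=np.array([-.29,.694,1.11,-.472,1.782,.746])
def rel(ks):
    s=bot.read_state();P0=np.array(s["tool_pos"]);G0=R_of(s["eef_rot"]);print(np.round(P0,3),"q",np.round(s["q"],2),"f",np.round(s["contact_force"],1),"w",round(s["gripper_width"],3))
    for k in ks:
        P,G=fk(qs(k),X);print(round(k,3),np.round(G0.inv().apply(P-P0)*1e3).astype(int).tolist(),np.round((G0.inv()*G).as_rotvec(),2).tolist(),"q",np.round(qs(k),2))
rel([float(a)/12 for a in sys.argv[1:]])
E
python3 leg.py 1 2 3
```

```text
[ 0.621 -0.234  0.303] q [-0.29  0.7   1.12 -0.47  1.77  0.75] f [ 0.5 -0.9 -3.9] w 0.693
0.083 [91, -119, -19] [0.2, 0.28, -0.38] q [-0.21  0.68  1.19 -0.08  1.73  0.53]
0.167 [150, -245, -72] [0.36, 0.61, -0.7] q [-0.13  0.65  1.26  0.31  1.69  0.3 ]
0.25 [175, -364, -151] [0.48, 0.98, -0.98] q [-0.05  0.61  1.31  0.7   1.65  0.08]
```

>>> {"api": "play_rows", "payload": {"dp": [[23,-30,-5],[45,-60,-10],[68,-90,-15],[91,-119,-19],[106,-150,-31],[121,-182,-44],[136,-214,-58],[150,-245,-72],[157,-275,-90],[164,-305,-110],[170,-335,-130],[175,-364,-151]], "twist": [[0.05,0.07,-0.1],[0.1,0.14,-0.19],[0.15,0.21,-0.29],[0.2,0.28,-0.38],[0.24,0.36,-0.46],[0.28,0.44,-0.54],[0.32,0.53,-0.62],[0.36,0.61,-0.7],[0.39,0.7,-0.77],[0.42,0.79,-0.84],[0.45,0.89,-0.91],[0.48,0.98,-0.98]], "fingers": [50,50,50,50,50,50,50,50,50,50,50,50]}}

```text
t: 9.75
tool_pos: [0.6305, 0.1977, 0.315]
eef_rot: [-0.39, 0.721, 0.567, 0.088]
contact_force: [-0.0, 0.8, -3.6]
gripper_width: 0.694
finger_force: 30.0
```

```bash
sed -i 's/^qu=.*$/qu=np.array([-.29,.694,1.11,-.472,1.782,.746]);qv=ik(pp+[0,0,.08],RR,np.array([.656,.61,2.16,4.21,1.07,-1.91]))[0]/' path.py; python3 leg.py 3 4 5 6
```

```text
[0.63  0.198 0.315] q [-0.05  0.62  1.32  0.7   1.65  0.08] f [-0.   0.8 -3.6] w 0.694
0.25 [1, 0, -4] [-0.01, -0.0, -0.0] q [-0.05  0.61  1.31  0.7   1.65  0.08]
0.333 [124, -48, 22] [0.02, 0.36, -0.28] q [ 0.03  0.58  1.37  1.09  1.62 -0.14]
0.417 [226, -95, 22] [-0.02, 0.72, -0.48] q [ 0.1   0.55  1.44  1.48  1.58 -0.36]
0.5 [295, -124, 6] [-0.14, 1.08, -0.57] q [ 0.18  0.53  1.52  1.87  1.53 -0.58]
```

>>> {"api": "play_rows", "payload": {"dp": [[31,-12,7],[62,-24,13],[93,-36,18],[124,-48,22],[150,-60,23],[176,-72,23],[201,-84,23],[226,-95,22],[245,-103,19],[263,-111,15],[280,-118,11],[295,-124,6]], "twist": [[0.01,0.09,-0.07],[0.02,0.18,-0.14],[0.02,0.27,-0.21],[0.02,0.36,-0.28],[0.02,0.45,-0.34],[0.01,0.54,-0.39],[0,0.63,-0.44],[-0.02,0.72,-0.48],[-0.05,0.81,-0.51],[-0.08,0.9,-0.54],[-0.11,0.99,-0.56],[-0.14,1.08,-0.57]], "fingers": [50,50,50,50,50,50,50,50,50,50,50,50]}}

```text
t: 10.75
tool_pos: [0.6204, 0.4289, 0.5344]
eef_rot: [-0.534, 0.42, 0.452, 0.578]
contact_force: [-0.0, 0.1, -3.0]
gripper_width: 0.689
finger_force: 30.0
```

```bash
python3 leg.py 7 8 9
```

```text
[0.62  0.429 0.534] q [ 0.18  0.53  1.52  1.87  1.52 -0.59] f [-0.   0.1 -3. ] w 0.689
0.583 [22, 20, 19] [-0.25, 0.23, -0.07] q [ 0.26  0.53  1.61  2.26  1.46 -0.8 ]
0.667 [-1, 45, 3] [-0.59, 0.33, -0.08] q [ 0.34  0.55  1.72  2.65  1.38 -1.02]
0.75 [-64, 57, -41] [-0.95, 0.28, -0.05] q [ 0.42  0.57  1.84  3.04  1.3  -1.24]
```

>>> {"api": "play_rows", "payload": {"dp": [[5,5,5],[11,10,10],[16,15,15],[22,20,19],[18,26,17],[13,33,13],[7,39,9],[-1,45,3],[-14,49,-6],[-30,52,-17],[-47,55,-29],[-64,57,-41]], "twist": [[-0.06,0.06,-0.02],[-0.12,0.12,-0.04],[-0.18,0.18,-0.06],[-0.25,0.23,-0.07],[-0.33,0.26,-0.07],[-0.42,0.29,-0.08],[-0.5,0.31,-0.08],[-0.59,0.33,-0.08],[-0.68,0.32,-0.08],[-0.77,0.31,-0.07],[-0.86,0.3,-0.06],[-0.95,0.28,-0.05]], "fingers": [50,50,50,50,50,50,50,50,50,50,50,50]}}

```text
t: 11.75
tool_pos: [0.6821, 0.4023, 0.4642]
eef_rot: [-0.324, 0.527, 0.073, 0.782]
contact_force: [1.3, 0.3, -2.3]
gripper_width: 0.691
finger_force: 30.0
```

```bash
python3 leg.py 10 11 12
```

```text
[0.682 0.402 0.464] q [ 0.42  0.57  1.84  3.04  1.3  -1.24] f [ 1.3  0.3 -2.3] w 0.691
0.833 [-62, 46, -69] [-0.34, -0.15, -0.09] q [ 0.5   0.59  1.96  3.43  1.21 -1.46]
0.917 [-111, 79, -171] [-0.65, -0.37, -0.19] q [ 0.58  0.61  2.07  3.82  1.13 -1.69]
1.0 [-133, 94, -287] [-0.91, -0.6, -0.29] q [ 0.66  0.61  2.16  4.21  1.07 -1.91]
```

>>> {"api": "play_rows", "payload": {"dp": [[-16,12,-15],[-32,23,-32],[-47,35,-50],[-62,46,-69],[-75,55,-93],[-88,63,-118],[-100,71,-144],[-111,79,-171],[-111,79,-171],[-111,79,-171]], "twist": [[-0.09,-0.04,-0.02],[-0.17,-0.08,-0.04],[-0.26,-0.11,-0.07],[-0.34,-0.15,-0.09],[-0.42,-0.2,-0.11],[-0.5,-0.26,-0.14],[-0.58,-0.32,-0.16],[-0.65,-0.37,-0.19],[-0.65,-0.37,-0.19],[-0.65,-0.37,-0.19]], "fingers": [50,50,50,50,50,50,50,50,50,50]}}

```text
t: 12.58
tool_pos: [0.6224, 0.3116, 0.2772]
eef_rot: [-0.05, 0.724, -0.071, 0.685]
contact_force: [1.0, 0.1, -2.7]
gripper_width: 0.692
finger_force: 30.0
```

```bash
python3 leg.py 12
python3 - <<'E'
from path import *
im,c=save('wrist','pics/w6.png');pickle.dump(c,open('c_w6.pkl','wb'))
s=bot.read_state();P=np.array(s["tool_pos"]);G=R_of(s["eef_rot"])
for n,v in dict(BLb=(-.065,.033,.018),BRb=(-.065,-.033,.018),TLb=(.065,.033,.018),TRb=(.065,-.033,.018),tip=(-.0457,0,.0701)).items():
    l=R.T@(Rf@np.array(v)+C-p); print(n,proj(c,P+G.apply(l)))
_,cs=save('side','pics/s6.png');pickle.dump(cs,open('c_s6.pkl','wb'));_,ct=save('top','pics/t6.png')
from crop import panel
a=panel('pics/w6.png',0,0,640,800,600);cv2.imwrite('pics/c6.png',a)
E
```

```text
[0.622 0.312 0.277] q [ 0.58  0.61  2.07  3.82  1.13 -1.69] f [ 1.   0.1 -2.7] w 0.692
1.0 [-68, 70, -71] [-0.27, -0.22, -0.12] q [ 0.66  0.61  2.16  4.21  1.07 -1.91]
BLb [271.0, 384.4]
BRb [372.9, 384.4]
TLb [237.0, 287.0]
TRb [408.0, 287.0]
tip [322.1, 472.7]
```

View pics/c6.png

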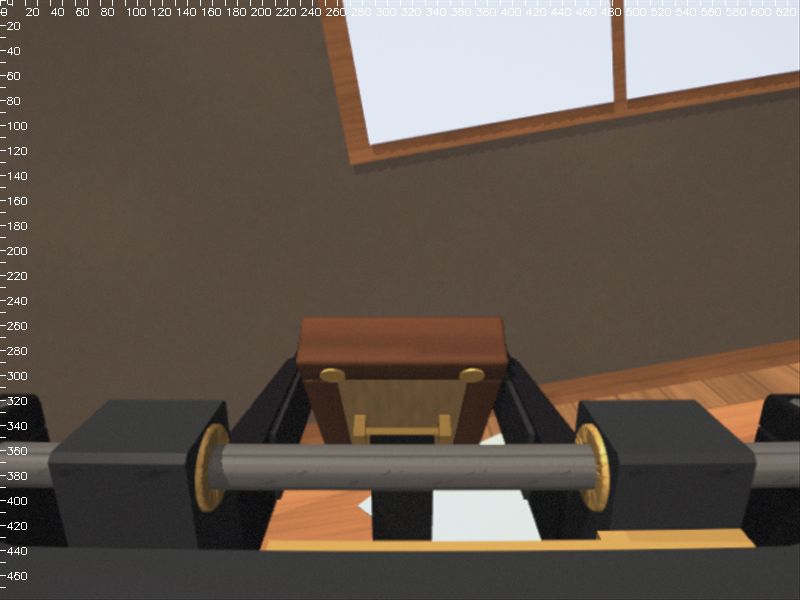

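Run:
```python
from path import *
c=pickle.load(open('c_w6.pkl','rb'));s=bot.read_state();P=np.array(s["tool_pos"]);G=R_of(s["eef_rot"])
obs=dict(front=((.065,0,0),254.5),back=((.065,0,.018),290.5),cheek=((.026,0,.026),333))
pv=np.array([.036,0,.009])
for phi in np.radians([-8,-6,-4,-2,0,2,4,6,8]):
    r=Ro.from_euler('y',phi);o=[]
    for n,(v,vo) in obs.items():
        f=pv+r.apply(np.array(v)-pv);o.append(round(proj(c,P+G.apply(R.T@(Rf@f+C-p)))[1]-vo,1))
    print(round(np.degrees(phi)),o)
```

```text
-8 [-2.1, 4.3, 7.1]
-6 [-4.0, 1.6, 7.5]
-4 [-5.8, -1.2, 7.9]
-2 [-7.5, -4.0, 8.2]
0 [-9.2, -6.7, 8.5]
2 [-10.7, -9.4, 8.7]
4 [-12.2, -12.0, 8.9]
6 [-13.5, -14.6, 9.0]
8 [-14.8, -17.2, 9.1]
```

Run:
```python
from path import *
c=bot.calibration('wrist');s=bot.read_state();P=np.array(s["tool_pos"]);G=R_of(s["eef_rot"])
obs=dict(front=((.065,0,0),254.5),back=((.065,0,.018),290.5),cheek=((.026,0,.026),333))
pv=np.array([.036,0,.009])
for phi in np.radians([-6,-4,-2,0,2,4,6,8]):
    r=Ro.from_euler('y',phi);o=[]
    for n,(v,vo) in obs.items():
        f=pv+r.apply(np.array(v)-pv);o.append(round(proj(c,P+G.apply(R.T@(Rf@f+C-p)))[1]-vo,1))
    print(round(np.degrees(phi)),o)
pp2,RR2,_,_=place(p,R);print(pp2)
```

```text
-6 [2.3, 8.2, 13.5]
-4 [0.5, 5.4, 13.9]
-2 [-1.2, 2.6, 14.2]
0 [-2.9, -0.1, 14.5]
2 [-4.5, -2.8, 14.8]
4 [-6.0, -5.5, 15.0]
6 [-7.4, -8.1, 15.1]
8 [-8.7, -10.7, 15.2]
[0.54515183 0.2556142  0.12273304]
```

```bash
python3 leg.py 12
```

```text
[0.624 0.311 0.279] q [ 0.58  0.61  2.06  3.82  1.14 -1.69] f [-0.3  0.3 -2.8] w 0.69
1.0 [-70, 71, -73] [-0.27, -0.23, -0.13] q [ 0.66  0.61  2.16  4.21  1.07 -1.91]
```

>>> {"api": "play_rows", "payload": {"dp": [[-17,18,-18],[-35,36,-36],[-53,54,-55],[-70,71,-73],[-70,71,-73],[-70,71,-73],[-70,71,-73]], "twist": [[-0.07,-0.06,-0.03],[-0.14,-0.12,-0.06],[-0.21,-0.17,-0.1],[-0.27,-0.23,-0.13],[-0.27,-0.23,-0.13],[-0.27,-0.23,-0.13],[-0.27,-0.23,-0.13]], "fingers": [50,50,50,50,50,50,50]}}

```text
t: 13.32
tool_pos: [0.5453, 0.2559, 0.2034]
eef_rot: [0.083, 0.798, -0.111, 0.586]
contact_force: [1.0, 0.9, -2.3]
gripper_width: 0.691
finger_force: 30.0
```

```bash
cat > pl.py <<'E'
from path import *
st(); print("target",pp); go(pp+[0,0,.08],R=RR); go(pp+[0,0,.012],R=RR); go(pp,R=RR)
E
python3 pl.py
python3 - <<'E'
from h import *
from crop import panel
save('side','pics/s7.png');save('top','pics/t7.png')
cv2.imwrite('pics/c7.png',np.hstack([panel('pics/t7.png',150,130,160,400,600),panel('pics/s7.png',280,100,110,400,600)]))
E
```

```text
{'t': 13.3167, 'q': [0.6559, 0.6077, 2.163, 4.2122, 1.065, -1.9131], 'tool_pos': [0.5453, 0.2559, 0.2034], 'eef_rot': [0.0831, 0.7984, -0.1111, 0.5859], 'contact_force': [0.9941, 0.8657, -2.266], 'gripper_width': 0.6905, 'finger_force': 30.0}
target [0.54515183 0.2556142  0.12273304]
dp [-0.7  0.3  0.1] twist [-0.001  0.001  0.004]
dp [-65.5   0.2  20.5] twist [-0.001  0.001  0.004]
dp [-77.    0.1  24.1] twist [-0.001  0.001  0.004]
```

View pics/c7.png

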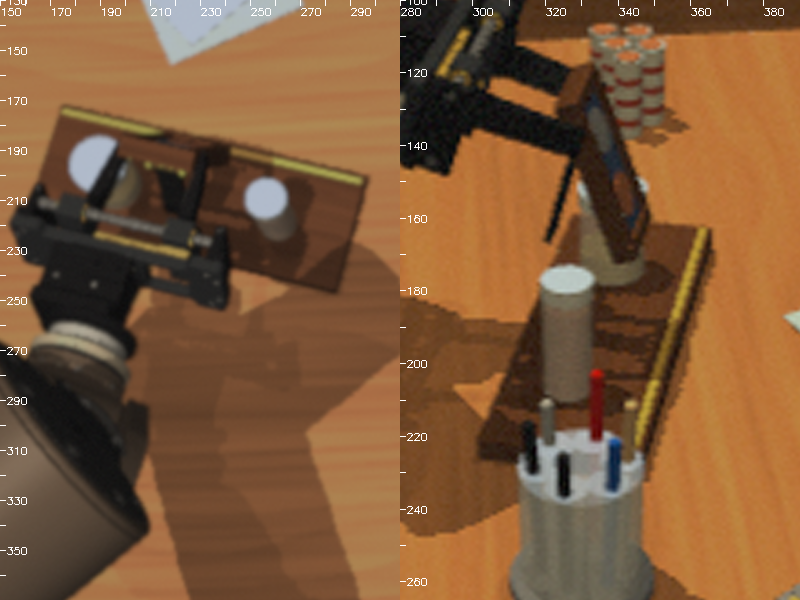

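Run:
```python
from path import *
ct=bot.calibration('top');cs=bot.calibration('side');s=bot.read_state();P=np.array(s["tool_pos"]);G=R_of(s["eef_rot"])
for n,v in dict(top=(.065,0,.009),TLb=(.065,.033,.018),TRf=(.065,-.033,0),TRb=(.065,-.033,.018),BRf=(-.065,-.033,0),tip=(-.0457,0,.0701)).items():
    w=P+G.apply(R.T@(Rf@np.array(v)+C-p)); print(n,np.round(w,3),proj(ct,w),proj(cs,w))
```

```text
top [0.549 0.255 0.226] [211.4, 191.4] [327.5, 122.6]
TLb [0.55  0.289 0.223] [195.7, 192.1] [327.0, 117.7]
TRf [0.548 0.221 0.229] [227.3, 190.7] [328.1, 127.7]
TRb [0.532 0.225 0.223] [225.6, 199.1] [321.5, 129.3]
BRf [0.59  0.208 0.107] [242.3, 188.6] [344.7, 171.6]
tip [0.529 0.26  0.101] [220.5, 215.5] [320.5, 164.2]
```

>>> {"api": "play_rows", "payload": {"dp": [[-15,0,5],[-35,0,11],[-52,0,16],[-66,0,21],[-66,0,21],[-66,0,21]], "twist": [[0,0,0.003],[0,0,0.003],[0,0,0.003],[0,0,0.003],[0,0,0.003],[0,0,0.003]], "fingers": [50,50,50,50,50,50]}}

```text
t: 13.92
tool_pos: [0.5448, 0.2551, 0.1332]
eef_rot: [0.083, 0.799, -0.112, 0.585]
contact_force: [-0.6, -0.8, -2.3]
gripper_width: 0.691
finger_force: 30.0
```

```bash
python3 pl.py
```

```text
{'t': 13.9167, 'q': [0.6554, 0.7613, 2.1824, 4.1399, 1.1518, -1.7472], 'tool_pos': [0.5448, 0.2551, 0.1332], 'eef_rot': [0.0834, 0.7989, -0.112, 0.585], 'contact_force': [-0.5803, -0.8222, -2.3291], 'gripper_width': 0.6911, 'finger_force': 30.0002}
target [0.54515183 0.2556142  0.12273304]
dp [ 66.4  -0.4 -20.8] twist [0.    0.003 0.003]
dp [ 1.5 -0.6 -0.3] twist [0.    0.003 0.003]
dp [-9.9 -0.6  3.3] twist [0.    0.003 0.003]
```

>>> {"api": "play_rows", "payload": {"dp": [[-2,0,0.7],[-4,0,1.3],[-6,0,2],[-7,0,2.3],[-7,0,2.3]], "twist": [[0,0,0],[0,0,0],[0,0,0],[0,0,0],[0,0,0]], "fingers": [50,50,50,50,50]}}

```text
t: 14.33
tool_pos: [0.5445, 0.2552, 0.1262]
eef_rot: [0.083, 0.799, -0.112, 0.585]
contact_force: [-0.2, 0.6, -3.0]
gripper_width: 0.692
finger_force: 30.0
```

```bash
python3 pl.py
```

```text
{'t': 14.3333, 'q': [0.6558, 0.7771, 2.1834, 4.1337, 1.1612, -1.7309], 'tool_pos': [0.5445, 0.2552, 0.1262], 'eef_rot': [0.083, 0.7988, -0.1122, 0.5852], 'contact_force': [-0.2247, 0.5704, -3.0036], 'gripper_width': 0.692, 'finger_force': 30.0002}
target [0.54515183 0.2556142  0.12273304]
dp [ 73.1  -0.5 -22.6] twist [0.    0.003 0.002]
dp [ 8.3 -0.6 -2.1] twist [0.    0.003 0.002]
dp [-3.1 -0.6  1.5] twist [0.    0.003 0.002]
```

>>> {"api": "play_rows", "payload": {"dp": [[-1,0,0.3],[-1.7,0,0.5],[-2.4,0,0.7],[-2.4,0,0.7]], "twist": [[0,0,0],[0,0,0],[0,0,0],[0,0,0]], "fingers": [50,50,50,50]}}

```text
t: 14.67
tool_pos: [0.5444, 0.2551, 0.1234]
eef_rot: [0.083, 0.799, -0.112, 0.585]
contact_force: [0.5, -0.0, -2.9]
gripper_width: 0.691
finger_force: 30.0
```

>>> {"api": "play_rows", "payload": {"dp": [[-0.5,0,0.2],[-1,0,0.3],[-1,0,0.3]], "twist": [[0,0,0],[0,0,0],[0,0,0]], "fingers": [50,50,50]}}

```text
t: 14.92
tool_pos: [0.5445, 0.2551, 0.1228]
eef_rot: [0.083, 0.799, -0.112, 0.585]
contact_force: [0.5, -0.1, -0.3]
gripper_width: 0.695
finger_force: 30.0
```

>>> {"api": "play_rows", "payload": {"dp": [[-0.4,0,0.1],[-0.8,0,0.2],[-0.8,0,0.2]], "twist": [[0,0,0],[0,0,0],[0,0,0]], "fingers": [50,50,50]}}

```text
t: 15.17
tool_pos: [0.5447, 0.2551, 0.1226]
eef_rot: [0.083, 0.798, -0.112, 0.586]
contact_force: [0.1, -1.4, 6.3]
gripper_width: 0.691
finger_force: 30.0
```

>>> {"api": "play_rows", "payload": {"dp": [[0.5,0,-0.2],[0.5,0,-0.2],[0.5,0,-0.2],[0.5,0,-0.2],[0.5,0,-0.2],[0.5,0,-0.2],[0.5,0,-0.2]], "twist": [[0,0,0],[0,0,0],[0,0,0],[0,0,0],[0,0,0],[0,0,0],[0,0,0]], "fingers": [66,68,70,73,78,82,82]}}

```text
t: 15.75
tool_pos: [0.5442, 0.2552, 0.122]
eef_rot: [0.083, 0.799, -0.112, 0.585]
contact_force: [-0.7, 0.2, 0.2]
gripper_width: 0.809
finger_force: 0.0
```

Run:
```python
from h import *
from crop import panel
st();save('side','pics/s8.png');save('wrist','pics/w8.png')
cv2.imwrite('pics/c8.png',np.hstack([panel('pics/w8.png',160,200,320,400,350),panel('pics/s8.png',280,110,110,400,350)]))
s=bot.read_state();R=R_of(s["eef_rot"]).as_matrix();print(R.round(2))
```

```text
{'t': 15.75, 'q': [0.6562, 0.7862, 2.1838, 4.1308, 1.166, -1.7228], 'tool_pos': [0.5442, 0.2552, 0.122], 'eef_rot': [0.0832, 0.799, -0.1121, 0.5849], 'contact_force': [-0.6955, 0.1931, 0.2355], 'gripper_width': 0.8094, 'finger_force': 0.0}
[[ 0.29 -0.28  0.92]
 [-0.08 -0.96 -0.26]
 [ 0.95  0.   -0.3 ]]
```

View pics/c8.png

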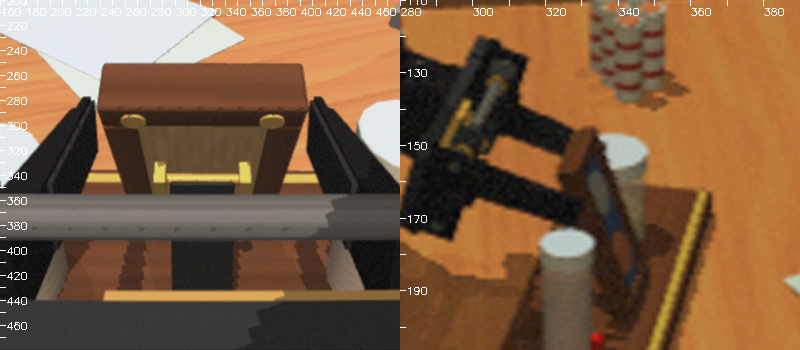

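Run:
```python
from plan import *
s=bot.read_state();R=R_of(s["eef_rot"]).as_matrix();p=np.array(s["tool_pos"]);q=np.array(s["q"])
for d in [(0,0,-40),(0,0,-70),(0,0,-100),(60,0,-20),(80,0,-30),(80,0,-60)]:
    x,c=ik(p+R@np.array(d)/1e3,R,q);print(d,np.round(x,2),f"{c:.0e}")
```

```text
(0, 0, -40) [ 0.73  0.76  2.22  4.2   1.18 -1.72] 1e-18
(0, 0, -70) [ 0.79  0.73  2.25  4.26  1.19 -1.72] 3e-29
(0, 0, -100) [ 0.84  0.71  2.29  4.28  1.2  -1.7 ] 3e-04
(60, 0, -20) [ 0.66  0.65  2.17  4.19  1.09 -1.87] 4e-22
(80, 0, -30) [ 0.66  0.6   2.17  4.23  1.06 -1.92] 2e-24
(80, 0, -60) [ 0.72  0.57  2.19  4.28  1.08 -1.93] 2e-06
```

>>> {"api": "play_rows", "payload": {"dp": [[0,0,-5],[0,0,-13],[0,0,-23],[0,0,-35],[0,0,-48],[0,0,-62],[0,0,-62],[0,0,-62]], "twist": [[0,0,0],[0,0,0],[0,0,0],[0,0,0],[0,0,0],[0,0,0],[0,0,0],[0,0,0]], "fingers": [81,81,81,81,81,81,81,81]}}

```text
t: 16.52
tool_pos: [0.4867, 0.2724, 0.1413]
eef_rot: [0.082, 0.799, -0.111, 0.585]
contact_force: [0.6, 0.1, 0.3]
gripper_width: 0.806
finger_force: 0.0
```

Run:
```python
from plan import *
from crop import panel
st();_,cw=save('wrist','pics/w9.png');_,cs=save('side','pics/s9.png');_,ct=save('top','pics/t9.png')
pw=panel('pics/w9.png',0,0,640,800,300)
cv2.imwrite('pics/c9.png',np.vstack([panel('pics/w9.png',80,150,480,800,300),np.hstack([panel('pics/t9.png',150,160,150,400,300),panel('pics/s9.png',285,110,110,400,300)])]))
Rp,_=Fm(AZ,19.7,0);o=np.array((.5828,.2447,.02))-Rp@np.array([-.065,0,.018])
for n,v in dict(TLb=(.065,.033,.018),TRb=(.065,-.033,.018),TRf=(.065,-.033,0),BRf=(-.065,-.033,0),tip=(-.0457,0,.0701)).items(): print(n,[proj(c,o+Rp@np.array(v)) for c in (cw,ct,cs)])
```

```text
{'t': 16.5167, 'q': [0.7735, 0.7382, 2.2428, 4.2444, 1.1885, -1.7223], 'tool_pos': [0.4867, 0.2724, 0.1413], 'eef_rot': [0.0824, 0.7989, -0.1115, 0.5853], 'contact_force': [0.5751, 0.103, 0.26], 'gripper_width': 0.8059, 'finger_force': 0.0}
TLb [[260.6, 239.3], [204.2, 202.5], [327.2, 145.1]]
TRb [[384.1, 239.6], [232.3, 209.2], [321.9, 157.4]]
TRf [[381.2, 213.4], [233.9, 201.3], [328.3, 156.0]]
BRf [[362.3, 313.5], [247.3, 198.2], [344.4, 197.0]]
tip [[321.9, 395.5], [226.8, 223.6], [321.0, 189.1]]
```

View pics/c9.png

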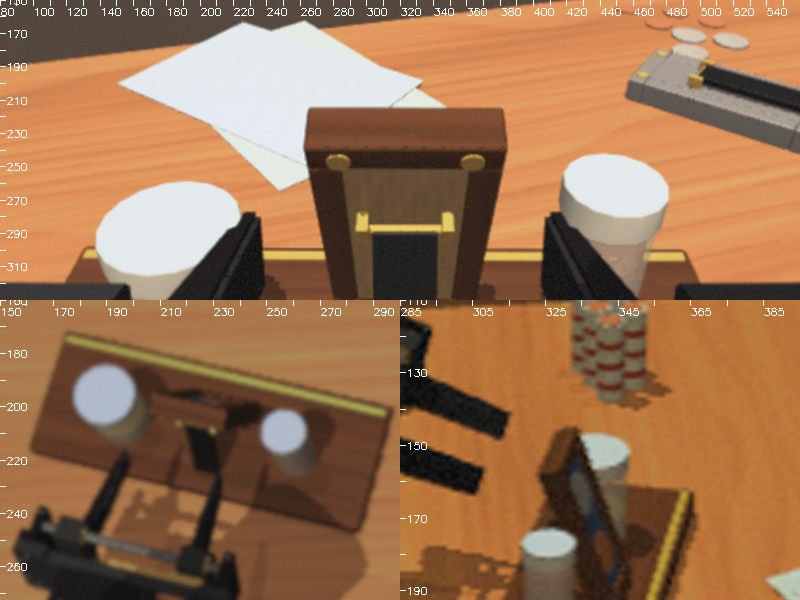

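The frame stands on its leg, centred in the gap with its top edge parallel to the brass inlay. Its corners match the plan: wrist (263,240) against (261,239) predicted. The fingers are clear, and the jar at top (189,196) has not moved.

```bash
python3 -c "
from rig import bot
print(bot.close_job())"
```

```text
the job is handed in; nothing more can be done
None
```

The job is handed in: the leg is fully out, and the frame stands on it on the board between the tube and jar, square to the brass edge and facing away from the robot, at about 17 s of the 72 s allowed.

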